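# Mark the mould insert's place with a straightedge, then lift it level for viewing

## Robot

A 6-joint arm with a two-finger parallel gripper is mounted at the origin on the work surface. World frame = base frame: x ahead of the robot, y to its left, z up, the work surface at z = 0. Lengths are in mm, angles in degrees, forces in N, time in s.
With the tool pointing down it reaches from about 350 to 850 mm from the base axis. Payload 8.1 kg.
Tool frame: the origin (TCP) lies on the centre line of the jaws, within the pads' length; the fingertips stand 19 mm ahead of it and the grasp point (between the pads) is the TCP; z points along the fingers, y is the line along which they close (so a half turn about z gives the same grasp; the last joint's range is limited). The gripper opens to 85 mm and grips with 20 to 120 N. Pads are 22 mm wide; open, the fingers measure 114 mm over their backs; the gripper's body (76 mm by 85 mm) begins 54 mm behind the grasp point. The pads swing forward as they close: fully open they stand 13 mm farther back than shut.
Start: joints at [70.737, 7.471, 85.268, -0, 87.261, -4.893], TCP at [148.885, 581.239, 250.292] pointing down, gripper open.
Joint ranges: [-169.43, 169.43], [-51.17, 129.36], [1.28, 143.12], [-76.62, 256.62], [0, 156.53], [-152.29, 152.29]. Speed limits (degrees/s): [136.94, 136.94, 159.86, 180, 180, 180].

## Interface

Orientations are given as [roll, pitch, yaw] about the fixed x, y, z axes, in that order (R = Rz(yaw) Ry(pitch) Rx(roll)).
In Python, from bench import r gives the robot as it stands. The module is installed in compiled form; this text tells all that it offers.
- The arm moves only by the tool servo_tool, never from a script. Its arguments are lists of equal length, an entry for each row: "fingers": the finger opening in m, from 0 to 0.0854; "linear": the shift along the tool's x, y, z in m, a list of three; "rotation": the turn, a rotation vector about the tool's x, y, z in degrees, a list of three. A call has 1 to 10 rows; each row is the pose to reach, as a shift and turn from the pose commanded when the call began, along the tool's axes at that moment; what a row does not reach only later rows make up. A row lasts 1/10 s, in which the tool goes at most 50 mm and 8.59 degrees, less where a joint would pass 70% of its speed; a pose out of reach is approached as far as the arm can. A call with a gripper value outside its range is refused whole. The fingers move at their own pace and stop on an object; "force" is the grip in N (left out, the last holds). Time passes only in rows, so rows that repeat a pose let the fingers close. It gives the time, the measured TCP pose, the force, the opening and the grip force at its end, in the units of the state.
- r.sense(): the state, without advancing time (a new reading comes with each control period).
- r.snapshot(name): name is "scene" or "top" or "wrist"; returns a dict with "frame" (420x560x3 uint8, red, green, blue), "fx", "fy", "cx", "cy" (pixels), "camera_from_world" (4x4, takes a point from world to camera coordinates). Camera axes: x right, y up, looking along -z (the intrinsics and any distortion apply to the point x, -y, -z); pixel columns grow to the right and rows downward; lengths in mm; the calibration is good to about 2 mm. A picture is of the moment at which its call begins. There is no depth.
- r.hand_in(): hands the job in; it is judged then, once.
The state is a dict: "time": time; "joint_pos": joint angles; "qd": joint speeds; "joint_efforts": joint torques, N m; "tool_pos": TCP position; "tcp_rot": TCP orientation; "ft_force": force on the tool from outside, world axes, zero at the start; "wrist_torque": the same for the moment, N m; "finger_gap": finger opening in mm; "grip_force": force on a finger pad.
Only numpy, scipy, OpenCV 4.12 (cv2) and the standard library are available. Lean on these libraries where they do the work, as an engineer would, in place of code of your own. Each camera call takes 0.05 s, during which the arm holds its last target. There are 200 camera calls.

## Task

The mould insert has to come up off the slotted plate so that its weld can be looked at, and its place must not be lost: stand the long straightedge bar upright on the plate, flush along one of the insert's two long sides and roughly centred on it, without shoving the insert, and let go of it. Then grip the insert by the block on its top, lift it straight up about 100 mm off the plate and finish there, still holding it steady and level above its place, with the straightedge left standing where you laid it. Leave the short steel block and the brass collar that lie nearby where they are.

Things in the scene. Friction and masses are not known exactly. Their poses are not given: they have to be found in the camera images.
- plate_top (a point): fixed slotted dark steel plate, 240 x 240 mm and 12 mm thick, lying on the table; this point is the centre of its top face, z up. In its corners, 105 mm from the centre along both axes: at (+x,+y) a fixed steel dowel, 25 mm tall, 16 mm across; at (-x,-y) a fixed clamp standing 26 mm above the plate (its stud 38 mm), 24 mm across; near (-x,+y) a loose collar. The rest of its top is free
- insert_center (a point): the mould insert, loose bare metal, about 0.7 kg, standing on the plate near its centre: a flat base 100 (x) x 80 (y) x 10 mm high with a block 40 (x) x 26 (y) x 22 mm high in the middle on top, 32 mm high over all. Its long sides are the two faces 40 mm from the centre along +y and -y. This point is its centre, 16 mm above its underside; x along the long sides, z up. Centre of mass within the base below the block
- straightedge_center (a point): the straightedge, a plain loose steel bar 150 (x) x 14 (y) x 42 mm high, about 0.5 kg, with dark round lightening holes drawn on its sides, standing on the table on its narrow edge; this point is its centre, 21 mm up; x along its length, z up. To lay it flush beside the insert's 10 mm high base the fingers must grip it more than about 14 mm above its lower edge; laid flush its centre is 47 mm sideways of the insert's centre
- parallel_center (a point): bystander: short loose steel block 14 x 60 x 25 mm high, lying crosswise about 50 mm past one end of the straightedge; its centre
- collar_center (a point): bystander: loose brass collar, 28 mm outside, 12 mm high, on the plate near its (-x,+y) corner; its centre
Not all that is in view belongs to the job. Of the things shaped like the part that bears straightedge_center, the bare steel one is meant.

How it is judged (in metres and radians):
On the way, in this order (a step that is already met when the one before it is completed fails the run):
1. the straightedge stands on the plate flush along a long side of the insert, let go ((y of straightedge_center in the frame of insert_center between 0.044 and 0.05 m or y of straightedge_center in the frame of insert_center between -0.05 and -0.044 m) and x of straightedge_center in the frame of insert_center between -0.03 and 0.03 m and angle between the x axis of straightedge_center and the x axis of insert_center, either way round below 0.03 rad and angle between straightedge_center's own z axis and vertical below 0.05 rad and z of straightedge_center in the frame of plate_top between 0.018 and 0.024 m and contact force between the fingers and straightedge below 0.2 N and z of insert_center in the frame of plate_top below 0.018 m), for 0.2 s.
2. the insert comes up off the plate with the straightedge still beside its face ((y of straightedge_center in the frame of insert_center between 0.042 and 0.053 m or y of straightedge_center in the frame of insert_center between -0.053 and -0.042 m) and x of straightedge_center in the frame of insert_center between -0.035 and 0.035 m and angle between the x axis of straightedge_center and the x axis of insert_center, either way round below 0.06 rad and angle between straightedge_center's own z axis and vertical below 0.05 rad and z of straightedge_center in the frame of plate_top between 0.018 and 0.024 m and z of insert_center in the frame of plate_top above 0.02 m and contact force between the fingers and insert above 0.5 N), for 0.05 s.
At the end, for the whole second after the job is handed in: The fingers alone hold the insert, underside 60-150 mm above the plate, within 3.4 deg of level, at rest, within about 15 mm and 6 deg of its place beside the straightedge, which stands upright and untouched on the plate (laid with a gap of at most 3 mm, 1.7 deg and 30 mm off centre) (z of insert_center in the frame of plate_top between 0.076 and 0.166 m and angle between insert_center's own z axis and vertical below 0.06 rad and linear speed of insert below 0.015 m/s and angular speed of insert below 0.1 rad/s and contact force between the fingers and insert above 0.5 N and contact force between insert and straightedge below 0.05 N and contact force between insert and plate below 0.05 N and (y of straightedge_center in the frame of insert_center between 0.035 and 0.065 m or y of straightedge_center in the frame of insert_center between -0.065 and -0.035 m) and x of straightedge_center in the frame of insert_center between -0.045 and 0.045 m and angle between the x axis of straightedge_center and the x axis of insert_center, either way round below 0.1 rad and angle between straightedge_center's own z axis and vertical below 0.05 rad and z of straightedge_center in the frame of plate_top between 0.018 and 0.024 m and linear speed of straightedge below 0.01 m/s and contact force between each of the arm, the fingers and straightedge below 0.1 N); the arm keeps its last pose, push and grip.
It fails at once if the insert is shoved more than 10 mm while still standing on the plate (distance of insert_center from where it was at the start of the episode above 0.01 m and z of insert_center in the frame of plate_top below 0.018 m).
It fails at once if a bystander is moved more than 25 mm (distance of any of parallel_center, collar_center from where it was at the start of the episode above 0.025 m).
It also fails if it takes over 51 s, if anything falls off the work surface, if the arm or the gripper's body presses on something with over 40 N, if the wrist force passes 120 N, or if a joint passes its speed limit or range.

## Working session

There is one attempt and no reset: what is moved stays moved. The work goes in short steps, Python scripts to look and compute and a tool call to move; the robot and the scene stay as the last step left them, time stands still between calls to the robot, and variables do not carry over. Pictures are saved under pics/ and viewed, at most 11 in all, crops included, and the job is handed in when it is done.

Besides the shell and the picture viewer there is one more tool, called after ">>>" as a command line: name --argument value ..., lists and objects as JSON in quotes. servo_tool: Moves the arm, as the interface text tells. Its arguments: {"type":"object","properties":{"fingers":{"type":"array","items":{"type":"number"}},"linear":{"type":"array","items":{"type":"array","items":{"type":"number"}}},"rotation":{"type":"array","items":{"type":"array","items":{"type":"number"}}},"force":{"type":"number"}},"required":["fingers","linear","rotation"]}

```bash
mkdir -p pics; ls
python3 - <<'E'
from bench import r
import cv2,numpy as np
print(r.sense())
ims=[]
for n in("scene","top"):
    s=r.snapshot(n);cv2.imwrite(f"pics/{n}0.png",s["frame"][:,:,::-1]);np.save(f"pics/{n}0.npy",s,allow_pickle=True)
    print(n,s["fx"],s["cx"],s["cy"],s["camera_from_world"].round(3).tolist() if hasattr(s["camera_from_world"],'round') else s["camera_from_world"],s.keys())
E
```

```text
pics
{'time': 0.0, 'joint_pos': array([ 7.07361139e+01,  7.51500644e+00,  8.53301733e+01,  1.53315615e-03,
        8.72630598e+01, -4.89364877e+00]), 'qd': array([-0.04624006,  0.06408501,  0.02078699,  0.01705723,  0.04423731,
       -0.02759029]), 'joint_efforts': array([-1.84949422e-03, -5.69385910e+01, -5.00548232e+01, -4.96302473e-04,
        1.50071742e-02,  1.51762421e-06]), 'tool_pos': array([148.71228326, 580.7326406 , 249.2369105 ]), 'tcp_rot': array([-1.79892286e+02, -1.07592088e-02,  1.65629678e+02]), 'ft_force': array([0.13524173, 0.17205017, 0.22263238]), 'wrist_torque': array([-0.02543635, -0.02227546, -0.02026715]), 'grip_force': 0.0, 'finger_gap': 85.85441408218036}
scene 407.0568318622032 286.3773366326989 209.6957014501011 [[0.894, 0.447, -0.001, -484.91], [-0.384, 0.768, 0.513, 156.978], [0.23, -0.458, 0.858, -819.843], [0.0, 0.0, 0.0, 1.0]] dict_keys(['frame', 'fx', 'fy', 'cx', 'cy', 'camera_from_world'])
top 497.02196436256844 273.4684391027285 211.1292660770156 [[-0.013, -1.0, -0.01, 20.467], [0.982, -0.015, 0.187, -538.023], [-0.188, -0.007, 0.982, -959.196], [0.0, 0.0, 0.0, 1.0]] dict_keys(['frame', 'fx', 'fy', 'cx', 'cy', 'camera_from_world'])
```

View pics/scene0.png

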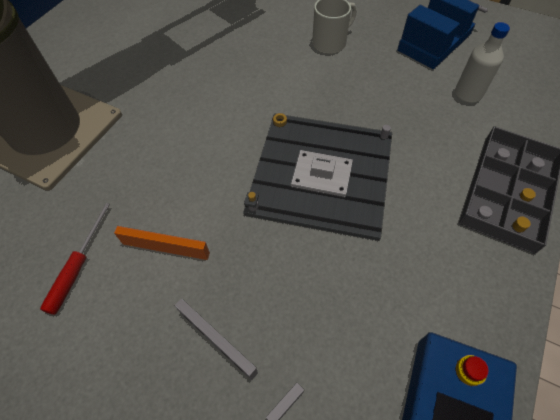

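View pics/top0.png

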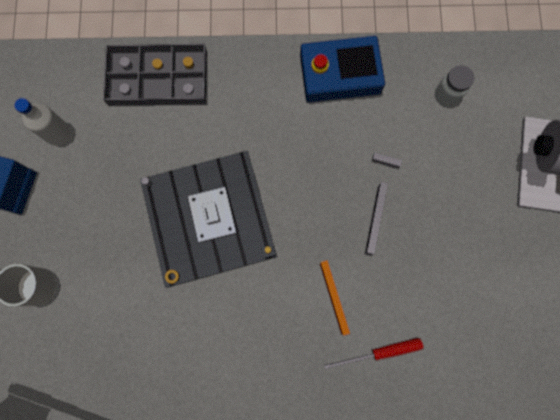

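The candidates in the top view are the bare steel bar at (377,218) and the orange bar at (335,298). The short block is at (387,160). The grey bar fits, because it is bare steel with the short block just past its end; the orange one is a decoy. I'll confirm that with a crop while measuring.

```bash
cat > h.py <<'E'
import cv2,numpy as np
from bench import r
from scipy.spatial.transform import Rotation as R
def snap(n,f):
    s=r.snapshot(n);cv2.imwrite(f"pics/{f}.png",s["frame"][:,:,::-1]);np.save(f"pics/{f}.npy",s,allow_pickle=True);return s
def load(f): return np.load(f"pics/{f}.npy",allow_pickle=True).item()
def ray(s,uv,z):
    uv=np.atleast_2d(np.asarray(uv,float));M=np.array(s["camera_from_world"]);Rm,t=M[:3,:3],M[:3,3]
    d=np.c_[(uv[:,0]-s["cx"])/s["fx"],-(uv[:,1]-s["cy"])/s["fy"],-np.ones(len(uv))]@Rm
    c=-Rm.T@t
    return c+d*((z-c[2])/d[:,2])[:,None]
def rect(s,mask,z,seed):
    """minAreaRect, in world mm, of the mask blob at pixel seed cast on height z"""
    n,l=cv2.connectedComponents(mask.astype(np.uint8)); k=l[int(seed[1]),int(seed[0])]
    cs,_=cv2.findContours((l==k).astype(np.uint8),cv2.RETR_EXTERNAL,cv2.CHAIN_APPROX_NONE)
    c=max(cs,key=cv2.contourArea)[:,0]
    p=ray(s,c,z)[:,:2]
    (cx,cy),(w,h),a=cv2.minAreaRect(p.astype(np.float32))
    if w<h: w,h,a=h,w,a+90
    return k,np.round([cx,cy,w,h,(a+90)%180-90],2),c
E
python3 - <<'E'
from h import *
s=load("top0");f=s["frame"];M=np.array(s["camera_from_world"]);print("cam",-M[:3,:3].T@M[:3,3])
for n,p in dict(ins=(200,200),bar=(377,218),blk=(387,160),org=(335,298),bg=(420,250)).items(): print(n,f[p[1],p[0]])
g=f.mean(2)
for t in(150,170): print("ins",t,rect(s,g>t,22,(200,205))[:2])
hsv=cv2.cvtColor(f,cv2.COLOR_RGB2HSV)
for t in(120,130,140): print("bar",t,rect(s,g>t,42,(377,218))[:2], rect(s,g>t,25,(387,160))[:2])
cv2.imwrite("pics/crop.png",cv2.resize(f[140:350,300:440,::-1],None,fx=2.8,fy=2.8,interpolation=2))
E
```

```text
cam [ 348.81241102    5.43284558 1043.1894125 ]
ins [168 169 172]
bar [125 118 123]
blk [129 126 128]
org [167  91  20]
bg [111 109 109]
ins 150 (np.int32(210), array([540.12, 143.4 ,  96.6 ,  77.78,  13.58]))
ins 170 (np.int32(2), array([539.6 , 143.48,  93.25,  73.94,  13.97]))
bar 120 (np.int32(20), array([ 499.2 , -193.2 ,   93.57,   12.15,  -13.95])) (np.int32(15), array([ 650.89, -234.72,   45.87,    8.55,   72.34]))
bar 130 (np.int32(0), array([ 576.37,    4.77, 1243.3 ,  886.22,   88.87])) (np.int32(0), array([ 580.23,    4.76, 1264.42,  901.27,   88.87]))
bar 140 (np.int32(0), array([ 576.4 ,    6.04, 1247.33,  886.22,   88.87])) (np.int32(0), array([ 580.26,    6.05, 1268.51,  901.27,   88.87]))
```

View pics/crop.png

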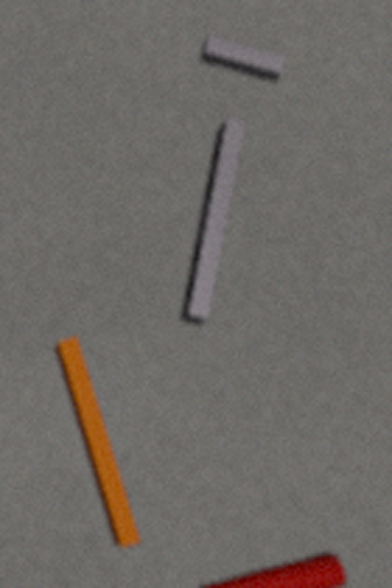

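The crop shows the bare steel bar from about (383,183) to (371,254) in the top view, with the short block past its upper end. The orange bar is the decoy. First I'll go above the insert for a close look on the way.

```bash
cat >> h.py <<'E'
def mv(x,y,z,yaw):
    s=r.sense();A=R.from_euler("xyz",s["tcp_rot"],degrees=True)
    d=A.inv().apply(np.array([x,y,z])-s["tool_pos"])/1000
    w=(A.inv()*R.from_euler("xyz",[180,0,yaw],degrees=True)).as_rotvec(degrees=True)
    print("lin",d.round(4),"rot",w.round(2),"t",round(s["time"],2))
E
python3 - <<'E'
from h import *
s=load("top0")
p=ray(s,[(383,183),(370.7,254)],42);d=p[0]-p[1];print(p,p.mean(0),np.degrees(np.arctan2(d[1],d[0])),np.linalg.norm(d))
mv(500,150,260,193.8)
E
```

```text
[[ 595.83099948 -214.25531805   42.        ]
 [ 449.1828163  -181.57968752   42.        ]] [ 522.50690789 -197.91750278   42.        ] -12.561249267903447 150.24442239140856
lin [-0.4472 -0.3302 -0.0102] rot [ -0.09  -0.03 -28.17] t 0.1
```

>>> servo_tool --fingers '[0.085,0.085,0.085,0.085,0.085,0.085,0.085,0.085,0.085,0.085]' --linear '[[-0.447,-0.33,-0.01],[-0.447,-0.33,-0.01],[-0.447,-0.33,-0.01],[-0.447,-0.33,-0.01],[-0.447,-0.33,-0.01],[-0.447,-0.33,-0.01],[-0.447,-0.33,-0.01],[-0.447,-0.33,-0.01],[-0.447,-0.33,-0.01],[-0.447,-0.33,-0.01]]' --rotation '[[0,0,-28.2],[0,0,-28.2],[0,0,-28.2],[0,0,-28.2],[0,0,-28.2],[0,0,-28.2],[0,0,-28.2],[0,0,-28.2],[0,0,-28.2],[0,0,-28.2]]'

```text
time: 1.1
tool_pos: [461.1, 197.4, 259.0]
tcp_rot: [180.0, -0.0, -166.2]
ft_force: [0.9, 1.5, 0.9]
finger_gap: 85.4
grip_force: 0.0
```

Run:
```python
from h import *
print(r.sense()["tool_pos"],r.sense()["tcp_rot"]); mv(500,150,260,193.8)
```

```text
[461.07771516 197.44557114 259.0023783 ] [ 1.79993579e+02 -9.48338463e-03 -1.66169895e+02]
lin [-0.0265 -0.0554 -0.001 ] rot [ 0.01 -0.01  0.03] t 1.1
```

>>> servo_tool --fingers '[0.085,0.085,0.085,0.085]' --linear '[[-0.026,-0.055,0],[-0.026,-0.055,0],[-0.026,-0.055,0],[-0.026,-0.055,0]]' --rotation '[[0,0,0],[0,0,0],[0,0,0],[0,0,0]]'

```text
time: 1.5
tool_pos: [498.1, 152.8, 258.7]
tcp_rot: [180.0, -0.1, -166.2]
ft_force: [0.7, 0.6, -1.2]
finger_gap: 85.1
grip_force: 0.0
```

Run:
```python
from h import *
s=snap("wrist","w1");print(r.sense()["tool_pos"],r.sense()["tcp_rot"],r.sense()["time"]);M=np.array(s["camera_from_world"]);print(-M[:3,:3].T@M[:3,3],s["fx"])
```

```text
[497.89965445 153.24153533 258.8697995 ] [ 1.79965400e+02 -4.75492714e-02 -1.66113530e+02] 1.55
[429.25383755 134.71095184 382.26580516] 304.02422816844404
```

View pics/w1.png

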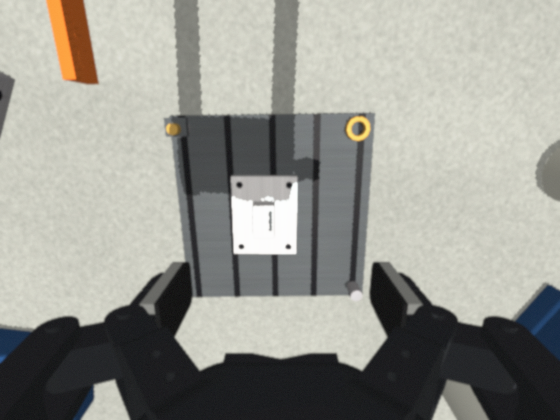

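The wrist view shows the insert base with corners at about (231,176), (298,176), (297,254) and (234,254) and its block at (263,218). The collar is at (358,128) and the clamp at (174,128). I'll measure it and plan the move to the bar.

Run:
```python
from h import *
s=load("w1");g=cv2.GaussianBlur(s["frame"],(3,3),0).mean(2)
print(g[190,200],g[183,265],g[240,245])
for t in(90,100,110,120):
    m=g>t;m[:150]=0;m[290:]=0;m[:,:205]=0;m[:,340:]=0
    print(t,rect(s,m,22,(245,200))[1])
m=g>100;m[:150]=0;m[290:]=0;m[:,:205]=0;m[:,340:]=0
k,q,c=rect(s,m,22,(245,200))
ap=cv2.approxPolyDP(c.reshape(-1,1,2),5,True)[:,0];print(ap,ray(s,ap,22).round(1))
print("px/mm",304/360)
mv(470,-205,220,167.4)
```

```text
81.66666666666667 183.0 252.33333333333334
90 [568.66 137.52 154.29 139.85  13.82]
100 [564.7  156.17 153.24 101.27  13.92]
110 [564.78 155.81 153.1  100.2   13.84]
120 [556.73 153.57 134.13  98.18  13.69]
[[231 176]
 [232 252]
 [239 256]
 [241 289]
 [271 289]
 [273 254]
 [279 289]
 [309 289]
 [311 181]] [[502.9  92.1  22. ]
 [599.1 112.5  22. ]
 [602.5 122.4  22. ]
 [648.8 134.7  22. ]
 [639.2 173.5  22. ]
 [589.3 164.3  22. ]
 [636.7 183.9  22. ]
 [627.1 222.8  22. ]
 [485.9 186.5  22. ]]
px/mm 0.8444444444444444
lin [ 0.113  -0.3411  0.0388] rot [ 2.000e-02 -5.000e-02  2.649e+01] t 1.55
```

>>> servo_tool --fingers '[0.085,0.085,0.085,0.085,0.085,0.085,0.085,0.085,0.085,0.085]' --linear '[[0.113,-0.341,0.039],[0.113,-0.341,0.039],[0.113,-0.341,0.039],[0.113,-0.341,0.039],[0.113,-0.341,0.039],[0.113,-0.341,0.039],[0.113,-0.341,0.039],[0.113,-0.341,0.039],[0.113,-0.341,0.039],[0.113,-0.341,0.039]]' --rotation '[[0,0,26.5],[0,0,26.5],[0,0,26.5],[0,0,26.5],[0,0,26.5],[0,0,26.5],[0,0,26.5],[0,0,26.5],[0,0,26.5],[0,0,26.5]]'

```text
time: 2.55
tool_pos: [470.9, -204.1, 220.3]
tcp_rot: [180.0, -0.0, 167.4]
ft_force: [-0.0, -0.8, 0.4]
finger_gap: 85.1
grip_force: 0.0
```

Run:
```python
from h import *
s=load("w1");g=s["frame"].mean(2)
for t in(140,155,170):
    m=g>t;m[:150]=0;m[290:]=0;m[:,:205]=0;m[:,340:]=0
    k,q,c=rect(s,m,22,(245,200));ap=cv2.approxPolyDP(c.reshape(-1,1,2),4,True)[:,0];print(t,q,ap.tolist(),ray(s,ap,22)[:,:2].round(1).tolist())
s=snap("wrist","w2");print(r.sense()["tool_pos"],r.sense()["tcp_rot"],r.sense()["time"])
```

```text
140 [542.58 142.42 101.17  82.63  13.83] [[231, 177], [233, 252], [296, 254], [296, 177]] [[504.1, 92.4], [598.8, 113.8], [582.2, 193.1], [485.5, 167.8]]
155 [543.26 142.15  99.97  81.66  13.83] [[232, 177], [234, 253], [295, 254], [296, 178]] [[503.8, 93.5], [599.9, 115.3], [582.5, 191.8], [486.6, 168.1]]
170 [543.22 142.22 100.04  81.22  13.69] [[233, 177], [234, 253], [296, 253], [295, 178]] [[503.5, 94.7], [599.9, 115.3], [580.9, 192.7], [486.9, 166.9]]
[ 471.05833406 -203.90804569  220.3906152 ] [1.79965936e+02 1.06210824e-02 1.67457669e+02] 2.6
```

View pics/w2.png

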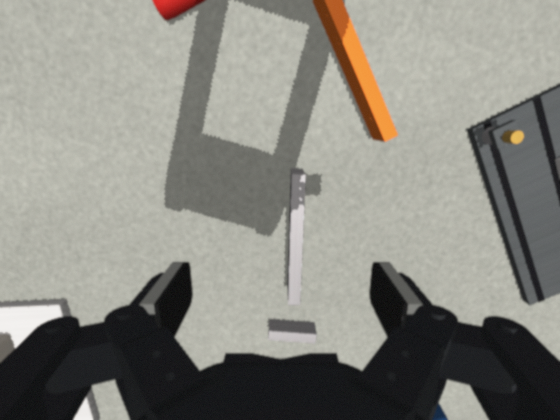

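The wrist view has the bar from about (298,172) to (293,303), and the short block at (292,329). Its edges need an enlarged look.

Run:
```python
from h import *
s=load("w2");f=s["frame"];g=f.mean(2).astype(int)
for y in(190,210,230,250,270,290): print(y,g[y,282:312])
for x in(292,294,296,298): print(x,"top",g[164:180,x],"bot",g[294:310,x])
cv2.imwrite("pics/c2.png",cv2.resize(f[160:345,255:335,::-1],None,fx=3.2,fy=3.2,interpolation=0))
```

```text
190 [110 110 109 108 109 108 108  97  82  96 115 123 125 124 125 124 125 132
 137 130 122 121 116 106 102 103 106 108 108 108]
210 [125 146 164 160 133 113 103  85  88 126 166 190 198 200 199 203 210 215
 214 213 213 203 182 177 181 183 182 182 180 177]
230 [178 178 175 160 131 111  99 111 154 191 206 208 208 207 206 207 209 209
 209 208 198 181 171 173 173 175 176 174 172 172]
250 [176 170 157 130 113 102  95 128 178 199 203 202 202 202 202 203 202 202
 201 195 178 169 170 173 176 177 178 179 180 178]
270 [171 165 146 122 106 100 127 175 196 198 199 198 197 199 199 198 197 196
 191 180 176 176 178 179 179 179 179 176 177 176]
290 [178 177 177 174 164 143 144 175 193 195 195 195 196 193 193 192 192 191
 190 181 175 174 176 178 176 176 175 173 170 172]
292 top [109 108 107 102  95  88  88  86  87  90 100 107 109 110 111 111] bot [195 195 195 196 194 196 196 195 195 192 182 172 170 170 170 168]
294 top [110 108 109 104  95  88  86  87  89  97 110 121 124 123 124 123] bot [194 195 193 194 193 193 192 194 192 191 181 173 172 171 171 170]
296 top [137 142 145 132 108  90  87  85  90  97 109 121 125 125 126 124] bot [193 193 193 193 193 192 192 192 192 189 182 176 176 174 172 171]
298 top [178 175 169 152 124  99  87  85  90  95 107 119 123 123 125 125] bot [190 190 189 191 189 190 190 189 188 187 181 178 177 177 174 173]
```

View pics/c2.png

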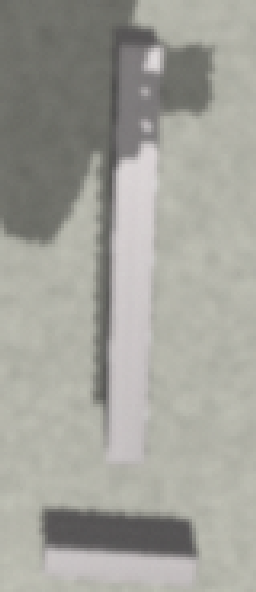

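Run:
```python
from h import *
s=load("w2");rows=np.array([190,210,230,250,270,290]);c=np.array([297.85,297.3,296.4,295.6,294.8,294.3])
a=np.polyfit(rows,c,1);P=[(np.polyval(a,v),v) for v in(173.7,304)]
p=ray(s,P,42);d=p[0]-p[1];print(p.round(1),p.mean(0),np.linalg.norm(d),np.degrees(np.arctan2(d[1],d[0])))
w=ray(s,[(289.9,230),(302.8,230)],42);print(np.linalg.norm(w[0]-w[1]))
```

```text
[[ 453.7 -182.6   42. ]
 [ 598.3 -218.    42. ]] [ 525.98665431 -200.31024243   42.        ] 148.84243370650185 166.25892391658817
13.586865831438397
```

Run:
```python
from h import *
mv(525,-199.5,100,166.4)
```

```text
lin [-0.0517  0.0159  0.1204] rot [0.03 0.01 1.06] t 2.6
```

>>> servo_tool --fingers '[0.06,0.06,0.06,0.06,0.06,0.06,0.06,0.06,0.06,0.06]' --linear '[[-0.02,0.006,0.03],[-0.04,0.012,0.07],[-0.052,0.016,0.1],[-0.052,0.016,0.12],[-0.052,0.016,0.135],[-0.052,0.016,0.15],[-0.052,0.016,0.165],[-0.052,0.016,0.175],[-0.052,0.016,0.182],[-0.052,0.016,0.182]]' --rotation '[[0,0,0.5],[0,0,1],[0,0,1],[0,0,1],[0,0,1],[0,0,1],[0,0,1],[0,0,1],[0,0,1],[0,0,1]]'

```text
time: 3.6
tool_pos: [524.2, -201.6, 37.3]
tcp_rot: [180.0, -0.1, 166.3]
ft_force: [-0.3, 0.1, -0.5]
finger_gap: 60.2
grip_force: 0.0
```

>>> servo_tool --fingers '[0.03,0.02,0.012,0.008,0.005,0.005,0.005,0.005]' --linear '[[0,0,0],[0,0,0],[0,0,0],[0,0,0],[0,0,0],[0,0,0],[0,0,0],[0,0,0]]' --rotation '[[0,0,0],[0,0,0],[0,0,0],[0,0,0],[0,0,0],[0,0,0],[0,0,0],[0,0,0]]' --force 50

```text
time: 4.4
tool_pos: [525.5, -202.0, 39.1]
tcp_rot: [-180.0, 0.1, 166.3]
ft_force: [-0.5, 1.6, 6.3]
finger_gap: 12.9
grip_force: 50.9
```

Run:
```python
from h import *
s=r.sense();print(s["tool_pos"],s["tcp_rot"],s["finger_gap"],s["grip_force"],s["ft_force"])
```

```text
[ 525.48613499 -202.03488009   39.13100831] [-1.79986177e+02  8.88935195e-02  1.66331303e+02] 12.857932648753001 50.8983188867569 [-0.50029814  1.56898291  6.28112763]
```

>>> servo_tool --fingers '[0.005,0.005,0.005,0.005,0.005,0.005]' --linear '[[0,0,-0.01],[0,0,-0.03],[0,0,-0.06],[0,0,-0.09],[0,0,-0.11],[0,0,-0.11]]' --rotation '[[0,0,0],[0,0,0],[0,0,0],[0,0,0],[0,0,0],[0,0,0]]'

```text
time: 5.0
tool_pos: [526.4, -202.7, 151.7]
tcp_rot: [-179.9, 0.3, 166.3]
ft_force: [0.7, -0.7, -5.8]
finger_gap: 13.3
grip_force: 49.6
```

Run:
```python
from h import *
mv(553,92,130,193.8)
```

```text
lin [0.0439 0.2926 0.021 ] rot [ -0.14   0.27 -27.47] t 5.0
```

>>> servo_tool --fingers '[0.005,0.005,0.005,0.005,0.005,0.005,0.005,0.005,0.005,0.005]' --linear '[[0.005,0.03,0],[0.01,0.065,0],[0.016,0.105,0],[0.022,0.145,0],[0.028,0.185,0.005],[0.034,0.225,0.01],[0.04,0.26,0.015],[0.043,0.28,0.02],[0.044,0.292,0.021],[0.044,0.292,0.021]]' --rotation '[[0,0,-3],[0,0,-7],[0,0,-11],[0,0,-15],[0,0,-19],[0,0,-22],[0,0,-25],[0,0,-27],[0,0,-27.5],[0,0,-27.5]]'

```text
time: 6.0
tool_pos: [549.9, 93.4, 125.3]
tcp_rot: [180.0, -0.2, -166.1]
ft_force: [0.2, -0.5, -5.4]
finger_gap: 12.9
grip_force: 49.9
```

>>> servo_tool --fingers '[0.005,0.005,0.005]' --linear '[[0,0,0.02],[0,0,0.04],[0,0,0.04]]' --rotation '[[0,0,0],[0,0,0],[0,0,0]]'

```text
time: 6.3
tool_pos: [548.2, 90.8, 83.5]
tcp_rot: [180.0, -0.4, -166.3]
ft_force: [-2.2, -0.5, -5.7]
finger_gap: 13.2
grip_force: 49.8
```

Run:
```python
from h import *
s=snap("wrist","w3");t=snap("top","t3");print(r.sense()["tool_pos"],r.sense()["tcp_rot"],r.sense()["time"])
a=cv2.resize(s["frame"][120:330,180:390],None,fx=2.6,fy=2.6,interpolation=0)
cv2.imwrite("pics/c3.png",a[:,:,::-1])
```

```text
[550.48177712  91.28318269  86.77897217] [ 1.79999378e+02 -1.05653034e-01 -1.66262870e+02] 6.4
```

View pics/c3.png

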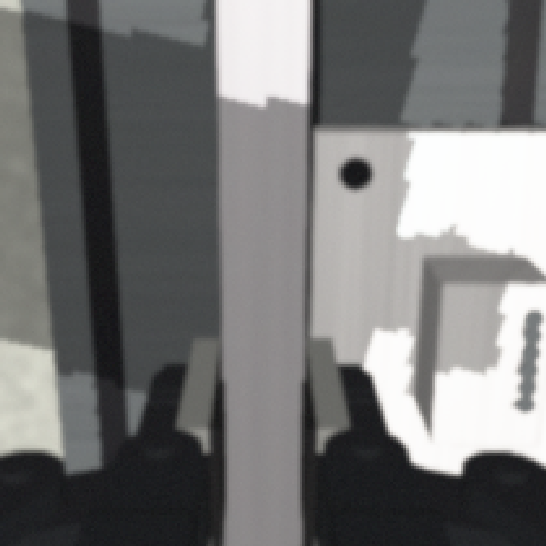

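The crop shows the held bar's right edge at crop column ~308 and the insert base's left edge at ~314, with a dark gap between them. I'll measure both in this one view.

Run:
```python
from h import *
from scipy.ndimage import gaussian_filter1d as gf
s=load("w3");g=s["frame"].mean(2)
for y in(175,195,215,235,250): print(y,g[y,292:310].astype(int),g[y,258:270].astype(int))
print("c",s["cx"],s["cy"],s["fx"])
def sub(v,o,sgn): # strongest edge of sign
    d=sgn*np.gradient(gf(v,0.7));i=int(d.argmax());a,b,c=d[i-1:i+2];return o+i+.5*(a-c)/(a-2*b+c)
L=[(sub(g[y,299:310],299,1),y) for y in range(175,252,4)]
T=[(x,sub(g[160:180,x],160,1)) for x in range(306,332,3)]
p=ray(s,L,22);q=ray(s,T,22)
f=np.polyfit(p[:,0],p[:,1],1);print("base edge ang",np.degrees(np.arctan(f[0])),"res",np.std(p[:,1]-np.polyval(f,p[:,0])))
bR=[(sub(g[y,292:304],292,-1),y) for y in range(175,245,4)];bL=[(sub(g[y,258:270],258,1),y) for y in range(175,245,4)]
tcp=r.sense()["tool_pos"]
A=np.array([1,0]);
for zb in(89,91):
    b=ray(s,bR,zb);c=ray(s,bL,zb)
    fb=np.polyfit(b[:,0],b[:,1],1);fc=np.polyfit(c[:,0],c[:,1],1)
    th=np.arctan(f[0]);n=np.array([-np.sin(th),np.cos(th)])
    print(zb,"bar angs",np.degrees(np.arctan([fb[0],fc[0]])),"width",(b[:,:2]@n).mean()-(c[:,:2]@n).mean(),"tcp-centre",tcp[:2]@n-((b[:,:2]@n).mean()+(c[:,:2]@n).mean())/2,
     "gap edge-barR",(p[:,:2]@n).mean()-(b[:,:2]@n).mean(),"tcp->edge",(p[:,:2]@n).mean()-tcp[:2]@n)
t=np.array([np.cos(th),np.sin(th)]);print("x: base -x end",(q[:,:2]@t).mean(),"tcp",tcp[:2]@t,"n",n)
```

```text
175 [142 142 143 143 139 121  86  79 118 155 175 182 181 182 183 184 184 185] [ 76  74  76  74  76  94 122 139 143 143 143 143]
195 [141 142 141 142 136 116  87  93 132 163 176 180 180 181 182 182 182 182] [ 75  77  78  76  77  95 121 137 142 142 140 142]
215 [139 141 141 140 127  99  83 112 154 172 179 179 179 179 181 179 179 182] [ 74  72  73  74  74  83 106 128 139 141 142 142]
235 [139 140 139 136 119  90  91 127 158 173 176 176 176 178 178 179 179 180] [ 71  73  72  72  71  76  94 121 137 141 139 140]
250 [137 140 141 137 120  98  98 112 123 126 128 127 126 127 132 150 168 178] [ 93  93  94  93  91  90  98 121 136 140 140 140]
c 280.54998245640013 211.22282254698808 304.02422816844404Traceback (most recent call last):
  File "<stdin>", line 8, in <module>
  File "<stdin>", line 7, in sub
ValueError: not enough values to unpack (expected 3, got 0)
```

```bash
cat >> h.py <<'E'
from scipy.ndimage import gaussian_filter1d as gf
def sub(v,o,sgn):
    d=sgn*np.gradient(gf(v,0.7));i=int(d[1:-1].argmax())+1;a,b,c=d[i-1:i+2];return o+i+.5*(a-c)/(a-2*b+c)
def rel(name,tcp,zb,rows,cb,cl,cr):
    """gap from held bar (top at zb) to base edge (z=22): columns windows cb base edge, cl/cr bar edges"""
    s=load(name);g=s["frame"].mean(2)
    E=lambda w,sg,z:ray(s,[(sub(g[y,w[0]:w[1]],w[0],sg),y) for y in rows],z)[:,:2]
    p=E(cb,1,22);b=E(cr,-1,zb);c=E(cl,1,zb)
    an=lambda a:np.degrees(np.arctan(np.polyfit(a[:,0],a[:,1],1)[0]))
    th=np.radians(13.8);n=np.array([-np.sin(th),np.cos(th)])
    P,B,C=[(a@n).mean() for a in(p,b,c)]
    print(zb,"angles base,barR,barL",np.round([an(p),an(b),an(c)],2),"width",round(B-C,2),"tcp-barcentre",round(tcp[:2]@n-(B+C)/2,2),"gap",round(P-B,2),"tcp->edge",round(P-tcp[:2]@n,2))
E
python3 - <<'E'
from h import *
tcp=r.sense()["tool_pos"]
for zb in(88,90,92): rel("w3",tcp,zb,range(174,242,3),(297,309),(258,270),(292,300))
s=load("w3");g=s["frame"].mean(2)
q=ray(s,[(x,sub(g[160:180,x],160,1)) for x in range(306,332,3)],22)[:,:2];t=np.array([np.cos(.2409),np.sin(.2409)]);print("x: base -x end",(q@t).mean(),"tcp",tcp[:2]@t)
E
```

```text
88 angles base,barR,barL [13.51 13.28 13.93] width 13.31 tcp-barcentre 1.02 gap 5.62 tcp->edge 11.26
90 angles base,barR,barL [13.51 13.28 13.93] width 13.09 tcp-barcentre 1.01 gap 5.73 tcp->edge 11.26
92 angles base,barR,barL [13.51 13.28 13.93] width 12.87 tcp-barcentre 1.01 gap 5.84 tcp->edge 11.26
x: base -x end 509.9482235660761 tcp 556.3639157835764
```

Gap is about 5 mm and the angles agree. I'll lower beside the base, keeping a gap of about 3 mm, and look again.

>>> servo_tool --fingers '[0.005,0.005,0.005,0.005,0.005,0.005,0.005]' --linear '[[-0.003,0.002,0.006],[-0.003,0.002,0.012],[-0.003,0.002,0.018],[-0.003,0.002,0.024],[-0.003,0.002,0.029],[-0.003,0.002,0.029],[-0.003,0.002,0.029]]' --rotation '[[0,0,0],[0,0,0],[0,0,0],[0,0,0],[0,0,0],[0,0,0],[0,0,0]]'

```text
time: 7.1
tool_pos: [553.3, 95.0, 58.0]
tcp_rot: [180.0, -0.0, -166.2]
ft_force: [1.3, -0.6, -5.5]
finger_gap: 13.0
grip_force: 49.9
```

Run:
```python
from h import *
s=snap("wrist","w4");q=r.sense();print(q["tool_pos"],q["tcp_rot"],q["time"],q["ft_force"])
g=s["frame"].mean(2)
for y in(160,180,200,220,240): print(y,g[y,255:310].astype(int))
```

```text
[553.58625356  95.05344817  58.31233861] [ 1.79998955e+02  9.49394776e-03 -1.66167940e+02] 7.15 [ 0.45556454 -0.30042693 -6.37775879]
160 [ 76  76  76  77  75  76  76  84 104 129 141 143 145 143 143 144 145 147
 146 146 145 144 145 144 144 143 143 142 143 145 143 145 143 143 142 142
 142 141 143 144 144 139 125  95  57  40  53  67  73  75  76  77  73  75
  76]
180 [ 74  75  75  74  77  76  76  79  95 122 139 143 143 144 142 144 143 146
 144 142 143 144 143 143 143 143 143 143 142 143 142 143 143 143 143 141
 140 141 141 141 142 140 130 132 157 175 180 181 180 181 184 184 184 182
 177]
200 [ 77  75  77  77  76  76  76  78  93 120 135 142 143 141 142 143 141 144
 144 143 143 143 142 142 142 142 141 142 142 143 143 144 141 141 143 140
 140 141 141 142 142 139 138 150 165 177 180 180 180 181 183 182 181 182
 182]
220 [ 75  74  74  76  73  76  75  76  85 105 127 139 141 141 140 141 142 143
 143 142 142 141 142 141 141 140 140 141 142 142 143 142 144 142 139 139
 142 140 140 142 138 131 133 157 173 178 178 178 179 179 181 179 181 181
 182]
240 [ 71  72  71  73  74  72  71  73  73  91 122 136 141 140 140 141 142 142
 142 142 142 141 141 139 139 139 140 138 139 141 141 142 141 141 139 138
 138 139 141 141 139 134 139 159 174 176 178 176 176 179 178 179 180 180
 181]
```

The base's edge and the bar's top edge now share column ~298, which puts the gap at about 2.3 mm. I'll lower, ease against the side, and watch the force.

>>> servo_tool --fingers '[0.005,0.005,0.005,0.005,0.005,0.005,0.005,0.005,0.005]' --linear '[[0,0,0.002],[0,0,0.004],[0,0,0.006],[0,0,0.006],[0,0.0005,0.006],[0,0.001,0.006],[0,0.0015,0.006],[0,0.0015,0.006],[0,0.0015,0.006]]' --rotation '[[0,0,0],[0,0,0],[0,0,0],[0,0,0],[0,0,0],[0,0,0],[0,0,0],[0,0,0],[0,0,0]]'

```text
time: 8.05
tool_pos: [553.1, 96.5, 52.2]
tcp_rot: [-180.0, 0.0, -166.2]
ft_force: [0.0, -0.1, -4.8]
finger_gap: 12.9
grip_force: 49.9
```

>>> servo_tool --fingers '[0.005,0.005,0.005,0.005]' --linear '[[0,0.0005,0],[0,0.001,0],[0,0.001,0],[0,0.001,0]]' --rotation '[[0,0,0],[0,0,0],[0,0,0],[0,0,0]]'

```text
time: 8.45
tool_pos: [553.0, 97.2, 52.2]
tcp_rot: [-180.0, 0.0, -166.2]
ft_force: [0.9, -1.7, -6.2]
finger_gap: 13.1
grip_force: 49.9
```

>>> servo_tool --fingers '[0.005,0.005,0.005,0.005]' --linear '[[0,0.0005,0],[0,0.001,0],[0,0.001,0],[0,0.001,0]]' --rotation '[[0,0,0],[0,0,0],[0,0,0],[0,0,0]]'

```text
time: 8.85
tool_pos: [552.7, 98.3, 52.2]
tcp_rot: [-180.0, 0.0, -166.2]
ft_force: [1.5, -4.0, -6.0]
finger_gap: 13.2
grip_force: 49.9
```

Run:
```python
from h import *
s=snap("wrist","w5");q=r.sense();print(q["tool_pos"],q["tcp_rot"],q["time"],q["ft_force"],q["wrist_torque"])
g=s["frame"].mean(2)
for y in(160,180,200,220,240): print(y,g[y,290:310].astype(int))
# block (z=44) and base far-end edges vs w3/w4, to see whether the insert moved
cv2.imwrite("pics/c5.png",cv2.resize(s["frame"][120:320,210:410,::-1],None,fx=2.8,fy=2.8,interpolation=0))
```

```text
[552.7599087   98.28991529  52.25813555] [-1.79986789e+02  1.18102336e-02 -1.66168708e+02] 8.9 [ 2.38289613 -3.49617218 -5.56022002] [-0.75724722 -0.27828087 -0.00322597]
160 [143 142 142 143 144 144 142 129 108  89  78  78  76  77  76  75  75  76
  76  76]
180 [141 142 142 143 142 144 141 142 156 174 182 185 184 185 184 184 182 175
 154 124]
200 [140 140 140 142 142 142 141 148 170 179 183 183 184 183 184 182 185 185
 187 187]
220 [141 142 141 142 142 139 137 146 165 178 181 181 182 182 181 182 183 184
 186 187]
240 [140 140 141 141 142 139 141 153 168 176 178 180 180 180 180 181 182 183
 185 184]
```

View pics/c5.png

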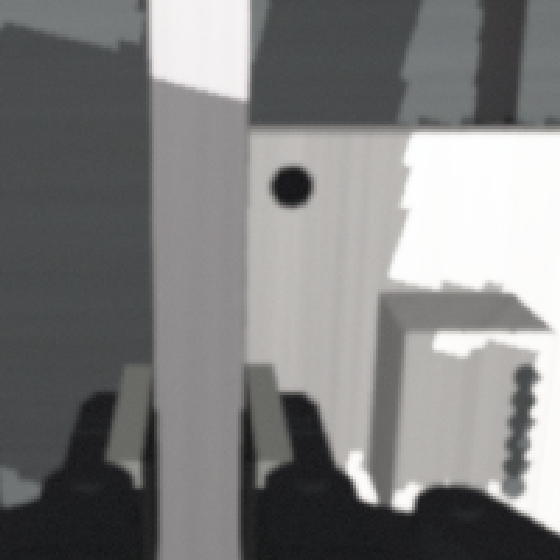

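The force on the bar is about 4 N, so it is flush against the insert; the picture shows it parallel to the base edge with the finger clear of the block. Next I'll set it down and let go.

>>> servo_tool --fingers '[0.005,0.005,0.005,0.005,0.005,0.005]' --linear '[[0,-0.0003,0.0004],[0,-0.0006,0.0008],[0,-0.0008,0.0012],[0,-0.0008,0.0016],[0,-0.0008,0.0016],[0,-0.0008,0.0016]]' --rotation '[[0,0,0],[0,0,0],[0,0,0],[0,0,0],[0,0,0],[0,0,0]]'

```text
time: 9.5
tool_pos: [552.7, 98.1, 51.1]
tcp_rot: [180.0, -0.0, -166.2]
ft_force: [-5.6, 0.5, 4.4]
finger_gap: 12.8
grip_force: 51.3
```

>>> servo_tool --fingers '[0.016,0.02,0.024,0.026,0.026,0.026,0.026]' --linear '[[0,0,0],[0,0,0],[0,0,0],[0,0,0],[0,0,0],[0,0,0],[0,0,0]]' --rotation '[[0,0,0],[0,0,0],[0,0,0],[0,0,0],[0,0,0],[0,0,0],[0,0,0]]'

```text
time: 10.2
tool_pos: [552.8, 97.6, 50.6]
tcp_rot: [180.0, -0.0, -166.2]
ft_force: [1.3, 0.2, -0.1]
finger_gap: 25.6
grip_force: 0.0
```

>>> servo_tool --fingers '[0.026,0.026,0.026,0.026,0.026,0.026,0.026,0.026,0.026]' --linear '[[0,0,-0.008],[0,0,-0.02],[0,0,-0.04],[0,0,-0.06],[0,0,-0.09],[0.03,0.02,-0.12],[0.06,0.047,-0.15],[0.06,0.047,-0.15],[0.06,0.047,-0.15]]' --rotation '[[0,0,0],[0,0,0],[0,0,0],[0,0,0],[0,0,0],[0,0,0],[0,0,0],[0,0,0],[0,0,0]]'

```text
time: 11.1
tool_pos: [484.0, 129.5, 203.1]
tcp_rot: [-180.0, 0.3, -166.1]
ft_force: [1.1, -1.1, -0.4]
finger_gap: 25.8
grip_force: 0.0
```

Run:
```python
from h import *
s=snap("wrist","w6");q=r.sense();print(q["tool_pos"],q["tcp_rot"],q["time"],q["ft_force"],q["finger_gap"])
cv2.imwrite("pics/c6.png",cv2.resize(s["frame"][110:320,140:420,::-1],None,fx=2.8,fy=2.8,interpolation=0))
```

```text
[483.74978597 128.97719739 201.57199592] [-1.79975517e+02  1.18898362e-01 -1.66136928e+02] 11.15 [ 0.01472948 -0.27003034 -0.92493771] 26.079301759359698
```

View pics/c6.png

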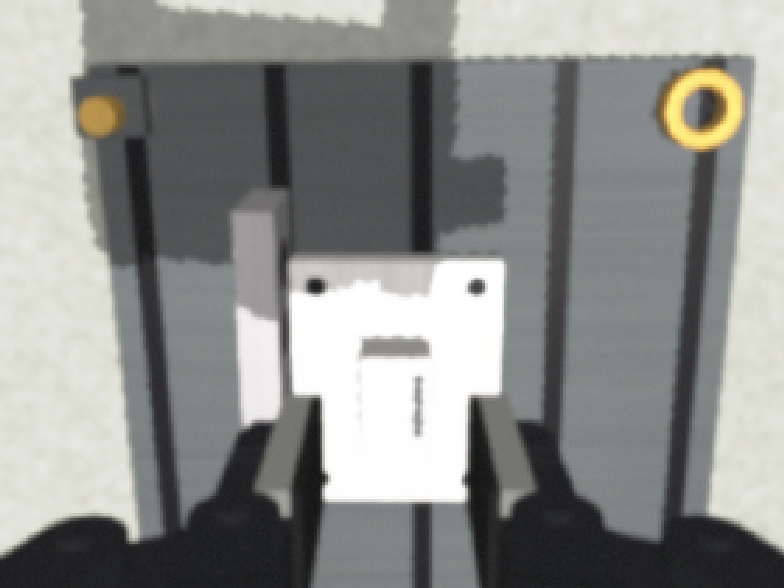

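The picture shows the bar standing parallel to the insert, with its top face at crop (258,310) and a gap of about 0.5 mm. The block is at (395,420). Next I'll turn 90° to grip the block along its length.

Run:
```python
from h import *
s=load("w6");g=s["frame"].mean(2)
E=lambda w,rows,z,sg:ray(s,[(sub(g[y,w[0]:w[1]],w[0],sg),y) for y in rows],z)[:,:2]
b=E((233,243),range(190,214,2),54,-1);c=E((219,230),range(190,255,3),54,1);p=E((238,250),range(206,246,2),22,1);pr=E((312,328),range(206,246,2),22,-1)
n=np.array([-np.sin(.2409),np.cos(.2409)]);t=np.array([n[1],-n[0]])
for k,a in dict(barR=b,barL=c,baseL=p,baseR=pr).items(): print(k,(a@n).mean().round(2),np.degrees(np.arctan(np.polyfit(a[:,0],a[:,1],1)[0])).round(2))
q=ray(s,[(x,sub(g[195:208,x],195,1)) for x in range(250,290,3)],22)[:,:2];print("-x end",(q@t).mean())
mv(541.9,143.4,120,103.8)
```

```text
barR -30.16 14.35
barL -44.48 13.66
baseL -30.8 13.47
baseR 49.96 13.76
-x end 509.0685191848824
lin [-0.0597  0.0001  0.0817] rot [7.000e-02 1.100e-01 9.006e+01] t 11.15
```

>>> servo_tool --fingers '[0.06,0.06,0.06,0.06,0.06,0.06,0.06,0.06,0.06,0.06]' --linear '[[-0.01,0,0],[-0.02,0,0],[-0.03,0,0.01],[-0.04,0,0.02],[-0.05,0,0.03],[-0.059,0,0.04],[-0.059,0,0.05],[-0.059,0,0.06],[-0.059,0,0.07],[-0.059,0,0.08]]' --rotation '[[0,0,8],[0,0,16],[0,0,24],[0,0,32],[0,0,40],[0,0,48],[0,0,56],[0,0,64],[0,0,72],[0,0,80]]'

```text
time: 12.15
tool_pos: [540.3, 142.1, 118.3]
tcp_rot: [-179.8, -0.0, 113.4]
ft_force: [0.4, 0.6, 0.3]
finger_gap: 59.8
grip_force: 0.0
```

>>> servo_tool --fingers '[0.06,0.06,0.06,0.06,0.06]' --linear '[[0,0,0],[0,0,0],[0,0,0],[0,0,0],[0,0,0]]' --rotation '[[0,0,8],[0,0,10],[0,0,10],[0,0,10],[0,0,10]]'

```text
time: 12.65
tool_pos: [540.6, 142.7, 120.0]
tcp_rot: [-179.9, 0.0, 103.9]
ft_force: [0.1, 0.0, 0.3]
finger_gap: 60.1
grip_force: 0.0
```

Run:
```python
from h import *
s=snap("wrist","w7");q=r.sense();print(q["tool_pos"],q["tcp_rot"],q["time"],q["finger_gap"]);mv(541.2,143,45,103.7)
cv2.imwrite("pics/c7.png",cv2.resize(s["frame"][120:400,130:430,::-1],None,fx=2,fy=2,interpolation=0))
```

```text
[540.6133273  142.79656936 120.20615158] [-1.79965980e+02  1.10477134e-03  1.03864928e+02] 12.7 59.747636897878174
lin [0.0001 0.0007 0.0752] rot [-0.03  0.    0.16] t 12.7
```

View pics/c7.png

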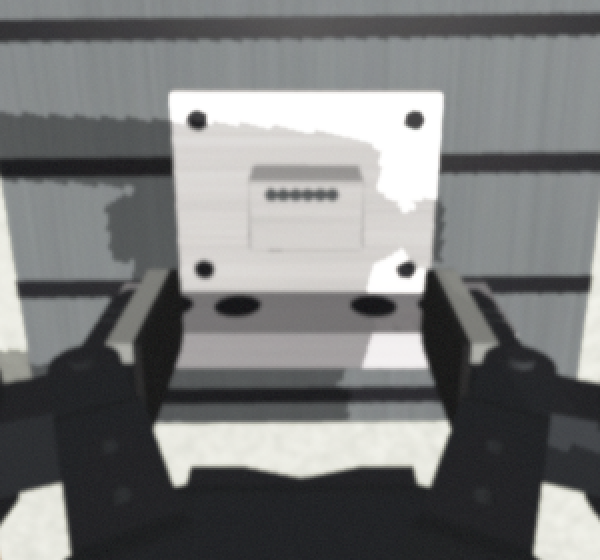

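The block is centred between the jaws (crop column 306 against 303) and the bar stands clear, nearer the camera's lower edge. I'll descend and grip.

>>> servo_tool --fingers '[0.058,0.058,0.058,0.058,0.058,0.058,0.058,0.058,0.058,0.058]' --linear '[[0,0.0005,0.015],[0,0.0005,0.03],[0,0.0005,0.042],[0,0.0005,0.052],[0,0.0005,0.06],[0,0.0005,0.066],[0,0.0005,0.071],[0,0.0005,0.075],[0,0.0005,0.075],[0,0.0005,0.075]]' --rotation '[[0,0,0],[0,0,0],[0,0,0],[0,0,0],[0,0,0],[0,0,0],[0,0,0],[0,0,0],[0,0,0],[0,0,0]]'

```text
time: 13.7
tool_pos: [541.4, 143.2, 45.9]
tcp_rot: [180.0, 0.0, 103.8]
ft_force: [0.7, -0.1, 0.1]
finger_gap: 58.2
grip_force: 0.0
```

>>> servo_tool --fingers '[0.052,0.048,0.044,0.042,0.038,0.034,0.03,0.03,0.03,0.03]' --linear '[[0,0,0],[0,0,0],[0,0,0],[0,0,0],[0,0,0],[0,0,0],[0,0,0],[0,0,0],[0,0,0],[0,0,0]]' --rotation '[[0,0,0],[0,0,0],[0,0,0],[0,0,0],[0,0,0],[0,0,0],[0,0,0],[0,0,0],[0,0,0],[0,0,0]]' --force 80

```text
time: 14.7
tool_pos: [541.6, 143.3, 46.3]
tcp_rot: [179.9, 0.0, 103.8]
ft_force: [-1.0, 0.7, 6.1]
finger_gap: 38.1
grip_force: 81.6
```

Gripped. Now I'll lift slowly at first, then to 100 mm.

>>> servo_tool --fingers '[0.03,0.03,0.03,0.03,0.03,0.03,0.03,0.03,0.03,0.03]' --linear '[[0,0,-0.002],[0,0,-0.005],[0,0,-0.009],[0,0,-0.014],[0,0,-0.02],[0,0,-0.027],[0,0,-0.035],[0,0,-0.043],[0,0,-0.051],[0,0,-0.058]]' --rotation '[[0,0,0],[0,0,0],[0,0,0],[0,0,0],[0,0,0],[0,0,0],[0,0,0],[0,0,0],[0,0,0],[0,0,0]]'

```text
time: 15.7
tool_pos: [541.4, 143.2, 104.6]
tcp_rot: [180.0, 0.0, 103.8]
ft_force: [-0.3, -0.1, -8.2]
finger_gap: 38.3
grip_force: 81.2
```

>>> servo_tool --fingers '[0.03,0.03,0.03,0.03,0.03,0.03,0.03,0.03,0.03,0.03]' --linear '[[0,0,-0.007],[0,0,-0.014],[0,0,-0.021],[0,0,-0.028],[0,0,-0.034],[0,0,-0.038],[0,0,-0.041],[0,0,-0.042],[0,0,-0.042],[0,0,-0.042]]' --rotation '[[0,0,0],[0,0,0],[0,0,0],[0,0,0],[0,0,0],[0,0,0],[0,0,0],[0,0,0],[0,0,0],[0,0,0]]'

```text
time: 16.7
tool_pos: [540.9, 143.1, 145.2]
tcp_rot: [-180.0, -0.0, 103.8]
ft_force: [0.0, 0.3, -7.3]
finger_gap: 37.8
grip_force: 81.2
```

>>> servo_tool --fingers '[0.03,0.03,0.03,0.03,0.03]' --linear '[[0,0,0],[0,0,0],[0,0,0],[0,0,0],[0,0,0]]' --rotation '[[0,0,0],[0,0,0],[0,0,0],[0,0,0],[0,0,0]]'

```text
time: 17.2
tool_pos: [541.1, 143.2, 145.6]
tcp_rot: [-180.0, 0.0, 103.8]
ft_force: [-0.2, -0.7, -7.4]
finger_gap: 37.9
grip_force: 81.2
```

Run:
```python
from h import *
s=snap("scene","s8");q=r.sense();print(q["tool_pos"],q["tcp_rot"],q["time"],q["ft_force"],q["qd"].round(2),q["finger_gap"])
cv2.imwrite("pics/c8.png",cv2.resize(s["frame"][70:270,220:420,::-1],None,fx=2.8,fy=2.8))
```

```text
[541.09801879 143.14462236 145.57110795] [-1.79999482e+02  2.29720203e-03  1.03832383e+02] 17.25 [ 1.08444598  0.96978196 -7.59181431] [0.01 0.06 0.02 0.04 0.16 0.02] 38.21570950550176
```

View pics/c8.png

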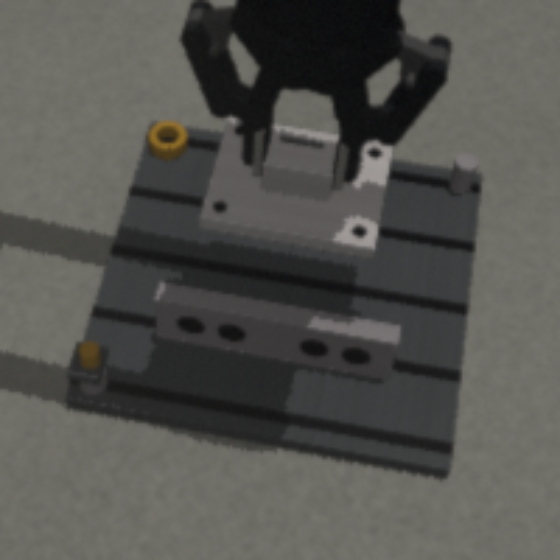

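The scene crop shows the insert held level at (300,190) and the bar still upright on the plate at (278,330). The wrist force of about 7.4 N matches the insert's weight, so I'm handing in.

```bash
python3 -c "
from bench import r
print(r.hand_in())"
```

```text
the job is handed in; nothing more can be done
None
```

I handed the job in at 17.3 s: the straightedge is standing flush along the insert's -y long side, and the insert is held level about 100 mm above its place. Bystanders weren't touched, but the hand-in returned no verdict.

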